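Hang the adapter caddy from the radio desk's rail

TASK

Clear the radio desk: take the large S-hook off the tool tote's pipe handle and hook it over the crossbar of the light desk stand, anywhere between the uprights, lowering it gently until you feel it sit on the bar before you let go. Then lift the adapter caddy by its front pull and hang it by its handle in the hook's lower curl, easing the weight onto the hook before you let go. The stand is light and springy, so never push on it with more than 15 N, drop neither part even a few millimetres, and leave everything else on the desk, the small S-hook included, where it is.

Things in the scene. Friction and masses are not known exactly. Their poses are not given: they have to be found in the camera images.
- stand: Light goalpost stand, its two flat feet fixed to the desk 320 mm apart, with a level round aluminium crossbar 22 mm thick. Origin: desk surface midway between the feet; y runs along the bar, x level and square to it, away from the robot. The feet alone are measured: the bar's axis lies 243 to 286 mm above the desk and up to 9 mm nearer or farther in x than the origin; find it by touch or sight.
- stand_foot (a point): Top of the stand's left (+y) foot (200 x 45 x 10 mm), at its middle, same axes as the stand. The telescopic uprights are hand-clamped in slots in the feet, hence the bar's unknown place. The bare bar reaches 140 mm either side of its middle; there it is held in rubber saddles and gives about 1 mm per 6 N, in x and downwards, and springs back.
- hook_top (a point): Centre of upper curl of the LARGE S-hook (flat steel bar 18 x 3.5 mm, 147 mm tall, 0.115 kg). Axes: z up, y across the flat bar, x in the plane of the S, to the upper curl's mouth (away from the robot). Curl radius 15 mm inside, 18.5 outside; the free leg (x +15 to +18.5) ends 10 mm below this point. Pinch it from above over the outside of the curl, along x, fingertips above the leg's end.
- hook_bend (a point): Same hook and axes: lower end of the upper curl's other leg, straight from the curl down to this point, 38 mm below hook_top at x -15 to -18.5. From here the bar slants to x +15 to +18.5 at 72 mm below hook_top and runs on down into the lower curl. On the crossbar, the bar's axis is 4 mm above hook_top; on the tote's pipe, the pipe's axis is 7 mm above it; both at x 0.
- hook_seat (a point): Same hook and axes, 121 mm below hook_top: where the axis of the caddy's handle bar lies when it hangs in the lower curl. The lower curl (same radii) is centred 110 mm below hook_top and opens to -x, towards the robot; its free leg (x -15 to -18.5) ends 100 mm below hook_top. A bar can enter either mouth through about 27 mm of free height.
- hook_foot (a point): Underside of the large S-hook's lower curl, its lowest point, 128.5 mm below hook_top, same axes.
- tote: Open plywood tool tote (tray 140 x 260 x 60 mm, fixed to the desk) with a steel pipe handle 16 mm thick between end boards 210 mm tall. Origin: centre of its underside; y along the pipe, x away from the robot. The pipe's axis is 190 mm above the desk; the tray's long walls stand 70 mm before and behind it. Both S-hooks hang on the pipe.
- caddy_handle (a point): Middle of the straight level handle bar (steel, 8 mm thick, 100 mm clear along y) of the grey plastic adapter caddy: open bin 140 x 100 x 45 mm, 0.15 to 0.31 kg. The bar is 90 mm above the bin's underside, over its middle. x from the front pull to the bin's back (away from the robot), z up.
- caddy_pull (a point): Grip point on the upright pull on the caddy's front wall: a plain tab 12 mm thick (x), 36 mm wide (y), from 22 to 82 mm above the caddy's underside; the bin's rim right behind it is 45 mm up, so keep fingertips above that. This point is 68 mm above the underside and 76 mm in front of the handle bar; same axes. Can be pinched from above across its width (y).
- hook_small_mid (a point): Middle of the SMALL S-hook (85 mm tall, 25 mm wide) on the same pipe, 80 mm or more from the large one; leave it.
- mic_mid (a point): Black hand microphone lying on the desk, 95 x 50 x 28 mm, middle; leave it.
- handheld_mid (a point): Black handheld radio lying on the desk, 105 x 56 x 34 mm with a 130 mm aerial, middle; leave it.
- bottle_mid (a point): Dark drinking bottle, 68 mm diameter, 210 mm tall, middle; leave it.
- mouse_mid (a point): Black computer mouse, 105 x 60 x 32 mm, middle; leave it.
- glasses_case_mid (a point): Black glasses case, 60 x 160 x 35 mm, middle; leave it.
- marker_mid (a point): White marker pen with black cap, 128 mm long, middle; leave it.

How it is judged:
On the way, in this order (a step that is already met when the one before it is completed fails the run):
1. the large S-hook is set down on the crossbar while it is still held (contact force between hook and stand above 0.4 N and contact force between hook and the fingers above 1 N and height (world z) of hook_top between 0.225 and 0.29 m and angle between hook_top's own z axis and vertical below 0.25 rad), for 0.1 s.
2. the large S-hook hangs by itself, upright and still, on the stand's crossbar, the caddy not on it yet (contact force between hook and stand above 0.5 N and contact force between hook and the fingers below 0.05 N and contact force between hook and caddy below 0.05 N and height (world z) of hook_top between 0.225 and 0.29 m and angle between hook_top's own z axis and vertical below 0.25 rad and linear speed of hook below 0.05 m/s), for 0.3 s.
3. the caddy's handle is set down in the hook's lower curl while the caddy is still held (distance between caddy_handle and hook_seat below 0.012 m and contact force between caddy and hook above 0.4 N and contact force between caddy and the fingers above 1 N), for 0.1 s.
At the end, for the whole second after the job is handed in: The large S-hook hangs upright (within about 14 degrees) with its upper curl over the bare part of the crossbar between the uprights, and the caddy hangs level (within about 14 degrees) and still with its handle bar seated in the lower curl (within 12 mm of the seat), its weight on the hook (contact force between hook and stand above 1.5 N and contact force between caddy and hook above 1 N and height (world z) of hook_top between 0.225 and 0.29 m and angle between each of hook_top, caddy_handle's own z axis and vertical below 0.25 rad and y of hook_top in the frame of stand between -0.13 and 0.13 m and x of hook_top in the frame of stand between -0.025 and 0.025 m and distance between caddy_handle and hook_seat below 0.012 m and linear speed of each of caddy, hook below 0.1 m/s); the robot touches nothing.
It fails at once if anything presses on the stand with more than 15 N (contact force between stand and anything else above 15 N).
It fails at once if the large S-hook is dropped (falls freely, let go of a millimetre or two above its rest) (contact force between hook and the fingers below 1 N and linear speed of hook above 0.15 m/s).
It fails at once if the caddy is dropped (falls freely, let go of a millimetre or two above its rest) (contact force between caddy and the fingers below 1 N and linear speed of caddy above 0.2 m/s).
It fails at once if the small S-hook or another thing on the desk is disturbed (moved more than 30 mm) (distance of any of hook_small_mid, mic_mid, handheld_mid, bottle_mid, mouse_mid, glasses_case_mid, marker_mid from where it was at the start of the episode above 0.03 m).
It also fails if it takes over 72 s, if anything falls off the work surface, if the arm or the gripper's body presses on something with over 40 N, if the wrist force passes 120 N, or if a joint passes its speed limit or range.

ROBOT

A 6-joint arm with a two-finger parallel gripper is mounted at the origin on the work surface. World frame = base frame: x ahead of the robot, y to its left, z up, the work surface at z = 0. Lengths are in m, angles in rad, forces in N, time in s.
With the tool pointing down it reaches from about 0.3 to 0.75 m from the base axis. Payload 8.5 kg.
Tool frame: the origin (TCP) lies between the finger pads; the fingertips stand 19 mm ahead of it and the grasp point (between the pads) is the TCP (nose_length is the distance from the TCP to the fingertips, in m); z points along the fingers, y is the line along which they close (so a half turn about z gives the same grasp; the last joint's range is limited). The gripper opens to 88 mm and grips with 3 to 60 N. Pads are 18 mm wide; open, the fingers measure 123 mm over their backs; the gripper's body (75 mm by 187 mm) begins 45 mm behind the grasp point.
Start: joints at [-1.499, 0.381, 1.297, -0, 1.464, -0.215], TCP at [0.156, -0.528, 0.258] pointing down, gripper open.
Joint ranges: [-3.11, 3.11], [-0.89, 2.33], [0.22, 2.48], [-1.42, 4.56], [0.17, 2.85], [-2.88, 2.88]. Speed limits (rad/s): [2.39, 2.39, 3.14, 3.14, 3.14, 3.14].

INTERFACE

Orientations are given as a rotation vector (axis times angle).
In Python, from plant import move_ptp, move_linear, move_joints, grip, pause, ik, read_camera, get_calibration, IKError, job_done, read_t, read_joint_pos, read_qvel, read_joint_efforts, read_position, read_ee_rot, read_ft_force, read_torque, read_gripper_width, read_grip_force, nose_length gives the robot as it stands. Calls block until the motion is done:
- move_ptp(position, orientation): joint-space move of the TCP to a pose.
- move_linear(position, vel=0.15, attitude=None): straight line of the TCP; attitude=None keeps the orientation; vel is the mean speed in m/s.
- move_joints(angles): joint-space move.
- grip(opening, newtons=None): opening from 0.0 (shut) to 1.0 (fully open); newtons is the grip in N (None keeps the last); returns when the fingers have stopped.
- pause(seconds).
- ik(position, orientation): joint angles nearest the present ones, or None.
- read_camera(name): name is "scene" or "top"; returns (picture, depth): 480x640x3 uint8, red, green, blue; 480x640 float32, m along the optical axis (not along the pixel's ray), 0 where there is no reading.
- get_calibration(name): a dict with "camera_matrix" (3x3 intrinsics, pixels), "world_to_cam" (4x4, takes a point from world to camera coordinates). Camera axes: x right, y down, z forward; pixel columns grow to the right and rows downward; lengths in m; the calibration is good to about 2 mm. A picture is of the moment at which its call begins. get_calibration takes no time and is no camera call.
A pose or a line that the arm cannot do raises IKError and nothing moves.
- job_done(): hands the job in; it is judged then, once.
Readings, each from a call of its own:
- read_t(): time.
- read_joint_pos(): joint angles.
- read_qvel(): joint speeds.
- read_joint_efforts(): joint torques, N m.
- read_position(): TCP position.
- read_ee_rot(): TCP orientation.
- read_ft_force(): force on the tool from outside, world axes, zero at the start.
- read_torque(): the same for the moment, N m.
- read_gripper_width(): opening from 0.0 (shut) to 1.0 (fully open).
- read_grip_force(): force on a finger pad.
Only numpy, scipy, OpenCV 4.12 (cv2) and the standard library are available. Lean on these libraries where they do the work, as an engineer would, in place of code of your own. Each camera call takes 0.05 s, during which the arm holds its last target. There are 200 camera calls.

## Working session

There is one attempt and no reset: what is moved stays moved. The work goes in short steps, each a Python script; the robot and the scene stay as the last script left them, time stands still between calls to the robot, and variables do not carry over. Pictures are saved under pics/ and viewed, at most 10 in all, crops included, and the job is handed in when it is done.

```bash
mkdir -p pics; ls; cat > h.py <<'E'
import numpy as np, cv2
from plant import *
def cloud(name):
    im,d=read_camera(name); c=get_calibration(name); K=np.array(c["camera_matrix"]); T=np.linalg.inv(np.array(c["world_to_cam"]))
    v,u=np.mgrid[:480,:640]; p=np.stack([(u-K[0,2])/K[0,0]*d,(v-K[1,2])/K[1,1]*d,d],-1)
    w=p@T[:3,:3].T+T[:3,3]; w[d==0]=np.nan
    return im,w
def save(n,im,crop=None,s=1):
    if crop: a,b,c,d=crop; im=im[b:d,a:c]
    cv2.imwrite('pics/'+n,cv2.resize(im[...,::-1],None,fx=s,fy=s))
E
python3 - <<'E'
from h import *
for n in("scene","top"):
    im,w=cloud(n); save(n+'0.png',im); np.savez(n+'0.npz',im=im,w=w)
    T=np.linalg.inv(np.array(get_calibration(n)["world_to_cam"])); print(n,T[:3,3],T[:3,2])
print(read_t(),read_ee_rot(),read_ft_force(),nose_length)
E
```

```text
pics
scene [ 1.03570226 -0.63503479  0.90666212] [-0.47344338  0.53783673 -0.69755503]
top [ 0.34404898 -0.01124008  1.2965629 ] [ 0.15737799  0.00398308 -0.98753041]
0.1 [-3.10805881e+00 -4.48698071e-01 -1.36612998e-04] [-0.73610321 -1.28708639 -0.54536699] 0.019
```

View pics/scene0.png

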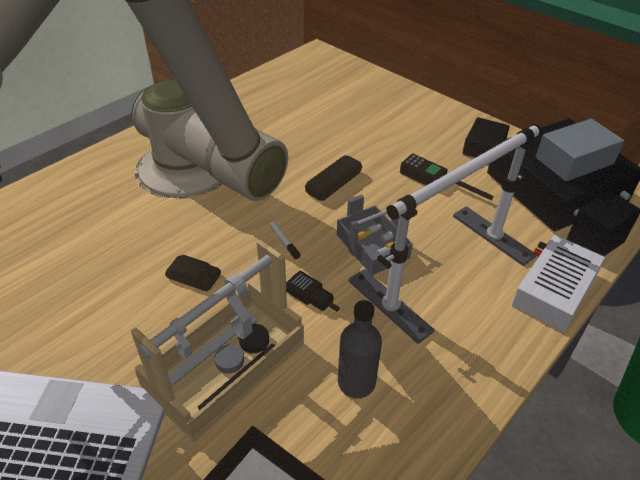

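View pics/top0.png

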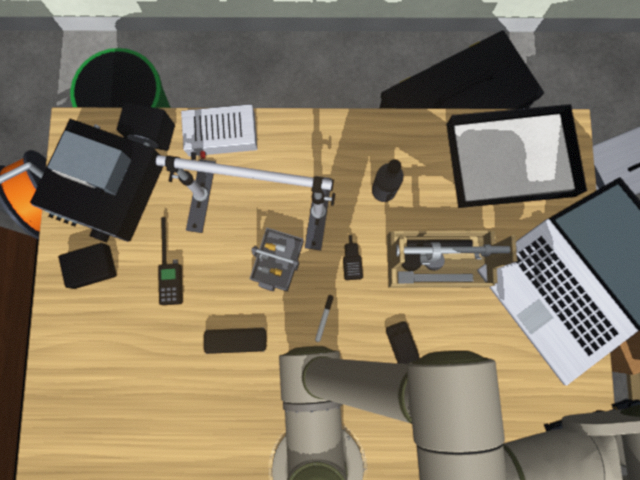

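The scene view shows the tote pipe from (140,350) to (275,258), the large hook at about (238,300) and the small hook at about (182,340). The crossbar runs from (395,210) to (535,130), and the caddy is at (372,235) with its pull at (355,205). In the top view the tote is at (440,260), the large hook at (433,252), the bar from (165,162) to (325,185), and the caddy at (275,260).

```bash
cat > m.py <<'E'
import numpy as np,cv2
S=np.load('scene0.npz');T=np.load('top0.npz')
def line(P):
    c=np.median(P,0)
    for _ in range(5):
        c=P.mean(0);d=np.linalg.svd(P-c)[2][0];r=np.linalg.norm(np.cross(P-c,d),axis=1);P=P[r<max(.008,2*np.median(r))]
    return c,d,np.ptp((P-c)@d),len(P)
def sel(D,box,zlo,zhi):
    w=D['w'];u0,v0,u1,v1=box;q=w[v0:v1,u0:u1].reshape(-1,3);im=D['im'][v0:v1,u0:u1].reshape(-1,3)
    m=(q[:,2]>zlo)&(q[:,2]<zhi);return q[m],im[m]
np.set_printoptions(precision=4,suppress=True)
for n,D,b in(("top",T,(150,140,340,200)),("scene",S,(390,120,545,220))):
    P,_=sel(D,b,.235,.32);print(n,"bar",line(P),P[:,2].max())
for n,D,b in(("top",T,(385,225,530,290)),("scene",S,(130,235,300,390))):
    P,_=sel(D,b,.182,.206);print(n,"pipe",line(P))
    P,_=sel(D,b,.04,.25);print(P.min(0),P.max(0))
for n,D,b in(("top",T,(240,220,310,300)),("scene",S,(330,185,400,275))):
    P,_=sel(D,b,.05,.2);print(n,"caddy",len(P)); 
    for lo in np.arange(.05,.1,.01):
        q=P[(P[:,2]>=lo)&(P[:,2]<lo+.01)]
        if len(q): print(lo,len(q),np.median(q,0),q.min(0),q.max(0))
# feet
for n,D,b in(("top",T,(180,150,215,235)),("top",T,(300,185,335,255))):
    P,im=sel(D,b,.006,.014);print("foot",len(P),cv2.minAreaRect(P[:,:2].astype('f')))
# hooks: points along pipe
from collections import Counter
P,_=sel(S,(130,235,300,390),.09,.182)
np.save('hk.npy',P)
def up(D,box,s):
    u0,v0,u1,v1=box;return cv2.resize(D['im'][v0:v1,u0:u1,::-1],None,fx=s,fy=s,interpolation=2)
a=up(S,(130,235,310,425),3);b=up(T,(385,222,515,292),4)[:, :];c=up(S,(320,180,420,280),3)
b=cv2.resize(b,None,fx=.48,fy=.48)
o=np.zeros((570,800,3),'u1');o[:570,:540]=a;o[:b.shape[0],545:545+b.shape[1]]=b[:, :255];o[150:400,545:795]=cv2.resize(c,(250,250));cv2.imwrite('pics/c1.png',o)
E
python3 m.py
```

```text
top bar (array([0.6744, 0.1572, 0.2782]), array([-0.1423, -0.9898,  0.0007]), np.float64(0.38895615667306505), 1703) 0.2873323962163181
scene bar (array([0.6759, 0.139 , 0.2762]), array([-0.1434, -0.9897, -0.0004]), np.float64(0.3914901896415097), 1901) 0.2842743912683219
top pipe (array([ 0.5225, -0.3156,  0.1964]), array([-0.0119,  0.9999, -0.0001]), np.float64(0.26903947366752584), 778)
[ 0.4518 -0.4486  0.04  ] [ 0.5949 -0.1794  0.2151]
scene pipe (array([ 0.5233, -0.3216,  0.1944]), array([ 0.0104, -0.9999, -0.0004]), np.float64(0.26974775038987453), 1558)
[ 0.4478 -0.4459  0.04  ] [ 0.591  -0.1762  0.2124]
top caddy 301
0.05 16 [0.5064 0.1323 0.0526] [0.4392 0.0518 0.0505] [0.5905 0.1616 0.0582]
0.060000000000000005 11 [0.4968 0.1273 0.0656] [0.4408 0.054  0.0609] [0.5444 0.1622 0.0698]
0.07 44 [0.4496 0.1255 0.0778] [0.4396 0.0484 0.0723] [0.5446 0.1561 0.0799]
0.08000000000000002 89 [0.5083 0.1223 0.0865] [0.4394 0.048  0.0801] [0.548  0.1596 0.09  ]
0.09000000000000001 140 [0.5221 0.1068 0.0928] [0.4981 0.0474 0.0901] [0.5424 0.1619 0.0985]
scene caddy 947
0.05 94 [0.4548 0.1226 0.0558] [0.4352 0.0505 0.0502] [0.5452 0.158  0.06  ]
0.060000000000000005 94 [0.4531 0.117  0.0651] [0.4351 0.0499 0.0601] [0.5444 0.157  0.07  ]
0.07 98 [0.4512 0.1197 0.0765] [0.4345 0.0487 0.0701] [0.515  0.146  0.0799]
0.08000000000000002 112 [0.5083 0.0979 0.0872] [0.4402 0.0503 0.0801] [0.528  0.1453 0.09  ]
0.09000000000000001 106 [0.5124 0.0808 0.0922] [ 0.4989 -0.0079  0.09  ] [0.6445 0.1316 0.0981]
foot 758 ((0.707076370716095, 0.318015992641449), (0.08439090102910995, 0.22103889286518097), 85.77595520019531)
foot 591 ((0.6290445923805237, 0.002593815326690674), (0.17095045745372772, 0.08523330092430115), 0.7376837134361267)
```

View pics/c1.png

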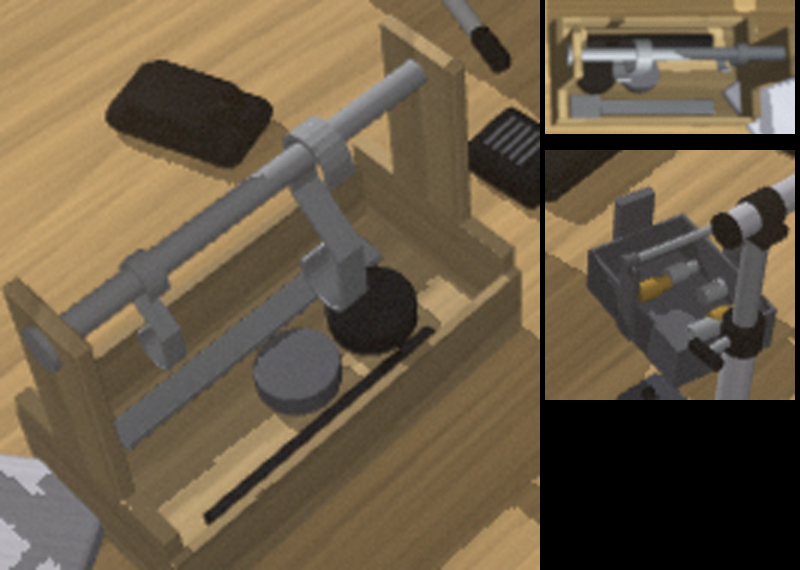

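The crop shows the large hook on the pipe at about (318,150) with its lower curl at (340,290). The small hook is at (150,280), and the caddy is in the lower right with its upright pull at (635,215). Next I refine the numbers.

```bash
cat > m2.py <<'E'
from m import *
from scipy.optimize import least_squares
print('-----')
def cyl(P,R,c0,yaw0):
    def f(p): # x,z at y=c0y, yaw
        d=np.array([-np.sin(p[2]),np.cos(p[2]),0]);return np.linalg.norm(np.cross(P-[p[0],c0[1],p[1]],d),axis=1)-R
    r=least_squares(f,[c0[0],c0[2],yaw0],loss='soft_l1',f_scale=.002);return r.x,np.std(r.fun)
for n,D,b in(("top",T,(150,140,340,200)),("scene",S,(390,120,545,220))):
    P,_=sel(D,b,.235,.32);c=np.array([.6755,.158,.267]);d=np.array([-.143,.9897,0]);s=(P-c)@d
    P=P[(abs(s)<.115)&(np.linalg.norm(np.cross(P-c,d),axis=1)<.025)];print('bar',n,cyl(P,.011,c,.143),len(P))
for n,D,b in(("top",T,(385,225,530,290)),("scene",S,(130,235,300,390))):
    P,_=sel(D,b,.17,.206);P0=P[(P[:,1]<-.34)|((P[:,1]>-.25)&(P[:,1]<-.2))];P0=P0[abs(P0[:,0]-.523)<.015]
    p,e=cyl(P0,.008,[.523,-.3,.19],.011);print('pipe',n,p,e)
    P,_=sel(D,b,.165,.215);P=P[(P[:,1]<-.2)&(P[:,1]>-.43)];o=P[(abs(P[:,0]-p[0])>.0115)&(abs(P[:,0]-p[0])<.022)]
    h,ed=np.histogram(o[:,1],np.arange(-.43,-.2,.005));print({round(float(a),3):int(k) for a,k in zip(ed,h) if k})
P,_=sel(S,(130,235,300,390),.045,.075);
P,_=sel(S,(130,235,300,390),.09,.16);P=P[abs(P[:,0]-.523)<.03]
h,ed=np.histogram(P[:,1],np.arange(-.43,-.15,.005));print('body',{round(float(a),3):int(k) for a,k in zip(ed,h) if k})
for n,D,b in(("top",T,(240,220,310,300)),("scene",S,(330,185,400,275))):
    P,_=sel(D,b,.082,.1);P=P[(P[:,0]>.49)&(P[:,0]<.56)&(P[:,1]>.03)];c,d,L,k=line(P);s=(P-c)@d;print(n,'handle',c,d,L,k,c+d*s.min(),c+d*s.max())
    P,_=sel(D,b,.055,.086);P=P[P[:,0]<.475];print('pull',len(P),P.mean(0),cv2.minAreaRect(P[P[:,2]>.076][:,:2].astype('f')))
    np.save('pull_%s.npy'%n,P)
E
python3 m2.py | sed -n '/-----/,$p'
```

```text
-----
bar top (array([ 0.6773,  0.2691, -0.1451]), np.float64(0.0015246715210516148)) 730
bar scene (array([ 0.6729,  0.2685, -0.1429]), np.float64(0.0011745380055726436)) 864
pipe top [0.5229 0.19   0.0057] 0.003225514203837669
{-0.395: 1, -0.39: 4, -0.385: 3, -0.38: 3, -0.28: 11, -0.275: 15, -0.27: 16, -0.265: 16, -0.26: 8}
pipe scene [0.5193 0.1891 0.0174] 0.002734916832535899
{-0.39: 11, -0.385: 14, -0.38: 16, -0.28: 7, -0.275: 53, -0.27: 33, -0.265: 38, -0.26: 20}
body {-0.39: 75, -0.385: 107, -0.38: 62, -0.28: 16, -0.275: 118, -0.27: 104, -0.265: 102, -0.26: 64, -0.195: 470, -0.19: 117, -0.185: 31}
top handle [0.5214 0.1052 0.0922] [-0.2933 -0.956  -0.0088] 0.11968428847691896 174 [0.5391 0.1629 0.0928] [0.504  0.0485 0.0917]
pull 77 [0.4484 0.1264 0.0788] ((0.4492279589176178, 0.12726207077503204), (0.03625999391078949, 0.011513602919876575), 72.11302947998047)
scene handle [0.5134 0.0862 0.0909] [-0.2754 -0.9613  0.0062] 0.08646624462027407 164 [0.5267 0.1325 0.0906] [0.5029 0.0494 0.0911]
pull 196 [0.448  0.1267 0.0706] ((0.445674866437912, 0.12922242283821106), (0.035208482295274734, 0.015045661479234695), 72.38273620605469)
```

```bash
cat >> h.py <<'E'
from scipy.spatial.transform import Rotation as Ro
np.set_printoptions(precision=4,suppress=True)
def rv(a,pitch=0,axis=None):   # tool down, tool y at world angle a
    y=np.array([np.cos(a),np.sin(a),0]);z=np.array([0,0,-1.]);R=Ro.from_matrix(np.stack([np.cross(y,z),y,z],1))
    return (R if not pitch else Ro.from_rotvec(np.array(axis)*pitch)*R).as_rotvec()
def st(m=''): print(m,'t%.1f'%read_t(),read_position(),'F',read_ft_force(),'w%.3f g%.1f'%(read_gripper_width(),read_grip_force()),flush=True)
E
python3 - <<'E'
from h import *
for k in(0,np.pi):
    for n,p,a in(('pick',(.521,-.268,.25),.011),('pk',(.521,-.268,.194),.011),('back',(.46,-.268,.3),.011),('bar',(.675,.158,.34),-.144),('pre',(.61,.167,.306),-.144),('pull',(.447,.128,.07),-.295+np.pi/2),('hang',(.60,.169,.16),-.144+np.pi/2)):
        print(k,n,ik(p,rv(a+k)))
E
```

```text
0 pick [-0.677   0.4494  1.2075 -0.      1.4847 -0.688 ]
0 pk [-0.677   0.4939  1.2997 -0.      1.3481 -0.688 ]
0 back [-0.7501  0.3223  1.2642 -0.      1.5551 -0.7611]
0 bar [ 0.0596  0.6329  0.6307 -0.      1.878   0.2036]
0 pre [ 0.0804  0.5078  0.9487 -0.      1.685   0.2244]
0 pull [ 0.0234  0.4811  1.7917 -0.      0.8688 -1.2524]
0 hang [ 0.0849  0.5871  1.2324  0.      1.3221 -1.3419]
3.141592653589793 pick [-0.677   0.4494  1.2075 -0.      1.4847  2.4536]
3.141592653589793 pk [-0.677   0.4939  1.2997 -0.      1.3481  2.4536]
3.141592653589793 back [-0.7501  0.3223  1.2642 -0.      1.5551  2.3805]
3.141592653589793 bar None
3.141592653589793 pre None
3.141592653589793 pull [ 0.0234  0.4811  1.7917 -0.      0.8688  1.8892]
3.141592653589793 hang [0.0849 0.5871 1.2324 0.     1.3221 1.7997]
```

```bash
python3 - <<'E'
from h import *
o=rv(.011)
grip(.75,20)
move_ptp((.521,-.268,.265),o); st('above')
move_linear((.521,-.268,.195),.1); st('down')
grip(.2,20); st('grip')
move_linear((.521,-.268,.200),.03); st('up5')
move_linear((.521,-.268,.229),.08); st('up34')
im,w=cloud('scene'); save('g1.png',im,(150,190,330,340),4)
E
```

```text
above t2.2 [ 0.5205 -0.2689  0.2649] F [-0.3559  0.9892 -0.6364] w0.751 g0.0
down t3.1 [ 0.5212 -0.2683  0.1956] F [-0.1817  0.1328  0.4601] w0.749 g0.0
grip t3.6 [ 0.521  -0.268   0.1951] F [-1.2096  0.9959  1.2672] w0.417 g20.0
up5 t4.0 [ 0.5211 -0.268   0.2001] F [-0.5837  0.7507 -1.2239] w0.415 g20.0
up34 t4.5 [ 0.5209 -0.2679  0.2288] F [ 0.2468 -0.3038 -1.5965] w0.419 g20.0
```

View pics/g1.png

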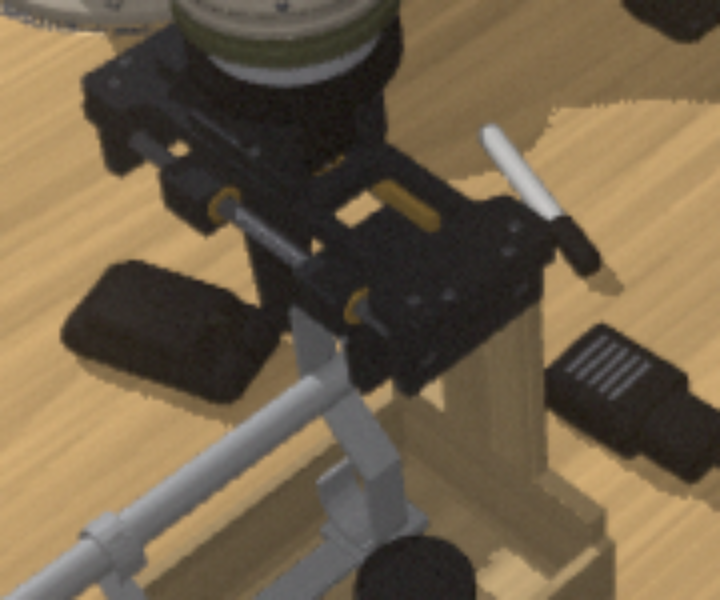

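Width is 37 mm, so the grip is good, and the hook is clear with the pipe below its upper leg, around (330,370). I carry it to the bar and find the bar in x by touch.

```bash
cat >> h.py <<'E'
def force(n=12):
    f=[]
    for _ in range(n): f.append(read_ft_force()); pause(.015)
    return np.mean(f,0)
YB=-.144; XH=np.array([np.cos(YB),np.sin(YB),0]); BC=np.array([.675,.158,.2688])
E
python3 - <<'E'
from h import *
move_linear((.455,-.268,.229),.12)
move_linear((.455,-.268,.40),.25)
o=rv(YB); pre=BC-.065*XH; z=BC[2]+.026+.012
move_ptp((pre[0],pre[1],.40),o)
move_linear((pre[0],pre[1],z),.15); pause(.2)
im,w=cloud('scene'); save('g2.png',im,(330,80,550,260),3.5); np.savez('g2s.npz',im=im,w=w)
im,w=cloud('top'); np.savez('g2t.npz',im=im,w=w)
f0=force(); st('pre'); print(f0)
E
```

```text
pre t9.0 [0.6107 0.1674 0.3069] F [ 0.2068 -0.1869 -1.9521] w0.416 g20.0
[ 0.0753  0.0765 -0.9789]
```

View pics/g2.png

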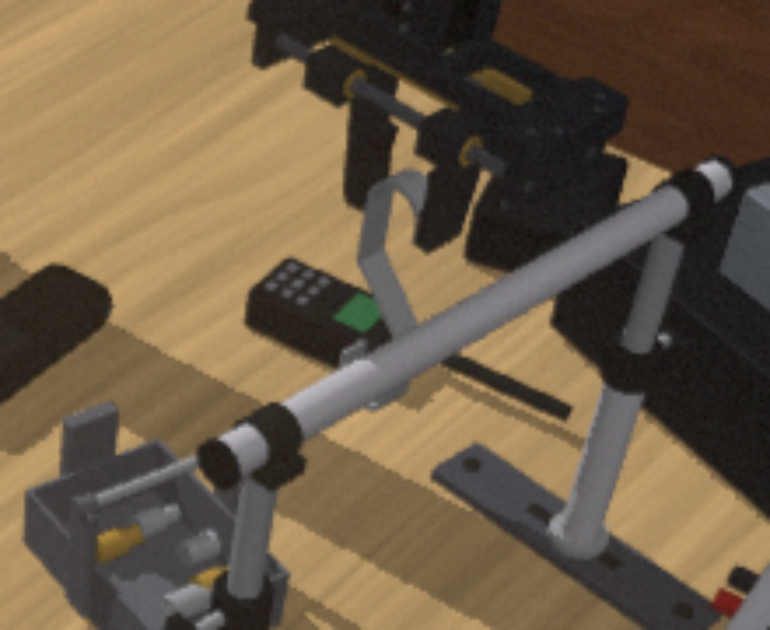

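The hook is upright in the fingers at about (395,250) in the crop, and the bar runs below the fingertips, from (240,450) to (710,175). I advance in steps, watching the force.

```bash
python3 - <<'E'
from h import *
z=BC[2]+.038; P=lambda s,zz=z:BC*[1,1,0]+s*XH+[0,0,zz]
f0=force(16)
for s in(-.045,-.03,-.015,-.006,0):
    move_linear(P(s),.06); df=force(6)-f0; print(s,df)
    if abs(df@XH)>3 or abs(df[2])>3: print('CONTACT');break
else:
    for s in np.arange(.001,.0085,.0007):
        move_linear(P(s),.02); df=force(10)-f0; print('%.4f'%s,df,'%.2f'%(df@XH))
        if df@XH<-2: break
st()
E
```

```text
-0.045 [-0.1977 -0.1271 -0.1115]
-0.03 [-0.1975 -0.0849 -0.0209]
-0.015 [-0.4808  0.1613 -0.2015]
-0.006 [-0.2684  0.1879 -0.0768]
0 [-0.1834  0.2141 -0.1453]
0.0010 [-0.166   0.2584 -0.0072] -0.20
0.0017 [-0.4039  0.0515 -0.4291] -0.41
0.0024 [-0.1877  0.1886 -0.1305] -0.21
0.0031 [-0.3415 -0.1069 -0.0611] -0.32
0.0038 [-2.5834  0.4252 -0.3033] -2.62
 t13.7 [0.6786 0.1575 0.3068] F [-2.7347 -0.1691 -1.7846] w0.416 g20.0
```

```bash
python3 - <<'E'
from h import *
P=lambda zz:BC*[1,1,0]-.0006*XH+[0,0,zz]
move_linear(P(.3068),.03); f0=force(16)
move_linear(P(.290),.05); print(force(6)-f0)
for z in np.arange(.284,.270,-.0005):
    move_linear(P(z),.02); df=force(8)-f0; print('%.4f'%z,df)
    if df[2]>2.2 or abs(df@XH)>5: break
pause(.2); st(); print(force(10)-f0)
E
```

```text
[-0.0283  0.2286  0.0955]
0.2840 [ 0.1598 -0.0513 -0.0432]
0.2835 [-0.063   0.2136 -0.1555]
0.2830 [ 0.1232  0.2984 -0.2146]
0.2825 [-0.0469  0.1405 -0.2252]
0.2820 [ 0.054   0.1744 -0.1039]
0.2815 [0.025  0.1829 0.0708]
0.2810 [-0.1384  0.4023 -0.2048]
0.2805 [0.0005 0.3475 0.2453]
0.2800 [-0.1769  0.3135  0.1724]
0.2795 [0.0367 0.2779 0.1157]
0.2790 [0.3717 0.3536 0.0285]
0.2785 [0.1932 0.0535 0.3   ]
0.2780 [-0.1493  0.4571 -0.3815]
0.2775 [0.1589 0.153  0.0254]
0.2770 [ 0.0663 -0.0874  0.0739]
0.2765 [0.0018 0.109  0.8096]
0.2760 [0.1909 0.0648 2.5407]
 t21.8 [0.6744 0.1581 0.2761] F [-0.6489 -0.1978  0.8614] w0.414 g20.0
[0.1545 0.1553 2.8697]
```

```bash
python3 - <<'E'
from h import *
P=lambda zz:BC*[1,1,0]-.0006*XH+[0,0,zz]
move_linear(P(.2758+.0001),.01) if False else None
grip(.47,20); pause(.2); st('open')
grip(.62,20); pause(.3)
move_linear(P(.34),.08); st('up')
pre=BC-.15*XH
move_linear((pre[0],pre[1],.36),.25)
for n in('scene','top'):
    im,w=cloud(n); np.savez('g3%s.npz'%n[0],im=im,w=w)
    if n=='scene': save('g3.png',im,(330,80,550,260),3.5)
st()
E
```

```text
open t22.4 [0.6744 0.1581 0.2759] F [ 0.3449  0.0286 -0.164 ] w0.475 g0.0
up t24.1 [0.6743 0.1581 0.3393] F [ 0.6912 -0.3563  0.37  ] w0.616 g0.0
 t24.9 [0.5277 0.1792 0.359 ] F [ 0.3824  0.422  -0.1875] w0.622 g0.0
```

View pics/g3.png

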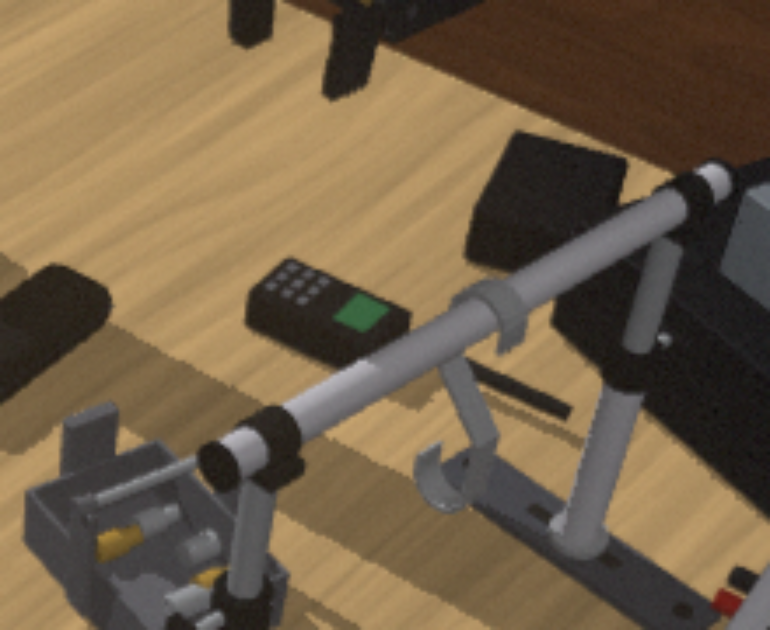

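The large hook hangs upright on the bar, with its upper curl at (495,310) and its lower curl at (445,480) in the crop. Next is the caddy.

```bash
cat > cad.py <<'E'
from h import *
from scipy.optimize import least_squares
def handle(pred,yaw):
    """fit 8 mm handle bar near predicted middle; returns centre correction"""
    d=np.array([-np.sin(yaw),np.cos(yaw),0]);out=[]
    for n in('scene','top'):
        im,w=cloud(n);P=w.reshape(-1,3);P=P[~np.isnan(P[:,0])];s=(P-pred)@d;r=np.linalg.norm(np.cross(P-pred,d),axis=1)
        P=P[(abs(s)<.042)&(r<.022)]
        if len(P)<15: print(n,'few',len(P)); continue
        c=np.array(pred);x=np.array([np.cos(yaw),np.sin(yaw),0])
        f=lambda p:np.linalg.norm(np.cross(P-(c+p[0]*x+[0,0,p[1]]),d+p[2]*x+[0,0,p[3]]),axis=1)-.004
        r=least_squares(f,[0,0,0,0],loss='soft_l1',f_scale=.002);print(n,len(P),'dx,dz,dyaw,roll',r.x,'res %.4f'%np.std(r.fun))
        out.append(r.x)
    return out
E
python3 - <<'E'
from cad import *
Y=-.295; X=np.array([np.cos(Y),np.sin(Y),0]); G=np.array([.447,.128,0])
handle(G+.076*X+[0,0,.09],Y)
o=rv(Y+np.pi/2); grip(.75,20)
move_ptp(G+[0,0,.2],o)
move_linear(G+[0,0,.07],.12); st('down')
grip(.2,60); st('grip'); f0=force(10)
move_linear(G+[0,0,.078],.02); st('up'); print(force(10)-f0)
move_linear(G+[0,0,.13],.06); st('up'); print(force(10)-f0, read_torque())
handle(G+.076*X+[0,0,.15],Y)
im,w=cloud('scene'); save('g4.png',im,(290,90,470,270),3.3)
E
```

```text
scene 117 dx,dz,dyaw,roll [-0.0025 -0.0019 -0.0126 -0.0093] res 0.0013
top 110 dx,dz,dyaw,roll [ 0.0022  0.001  -0.011   0.0006] res 0.0014
down t28.0 [0.4473 0.128  0.0705] F [-1.1608  0.2368 -0.5948] w0.752 g0.0
grip t28.6 [0.4471 0.1281 0.0701] F [-0.0961  0.5455  3.2321] w0.402 g60.0
up t29.3 [0.4469 0.128  0.078 ] F [ 0.07   -0.4041 -0.4589] w0.403 g60.0
[ 0.9514 -1.0619 -4.2007]
up t30.5 [0.4468 0.128  0.1297] F [ 0.5719  0.7171 -1.9101] w0.404 g60.0
[ 0.7954 -1.0125 -4.2745] [ 0.0986 -0.0094  0.0199]
scene 142 dx,dz,dyaw,roll [ 0.0003 -0.0013 -0.0744 -0.0488] res 0.0015
top 56 dx,dz,dyaw,roll [ 0.0008 -0.0004 -0.0392  0.0343] res 0.0016
```

View pics/g4.png

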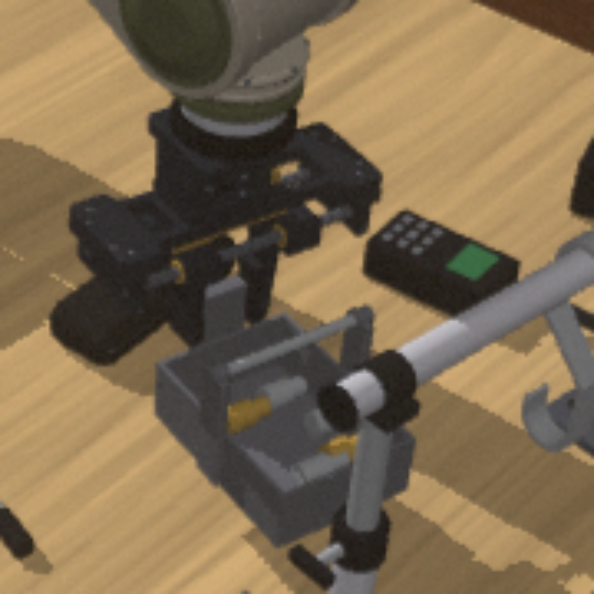

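Lifted with the handle within 1 mm of its expected height, so there is no noticeable tilt; the caddy is around (290,400) in the crop. Next I pre-align it in front of the hook and measure the handle and hook together.

```bash
python3 - <<'E'
from cad import *
H=np.array([.6744,.1581,.2646]); Yv=np.array([-XH[1],XH[0],0])
T=lambda s,below:H+[0,0,-below-.020]+(s-.076)*XH
o=rv(YB+np.pi/2)
move_ptp(T(-.12,.091),o); pause(.3); st('pre')
pred=H+[0,0,-.091]-.12*XH
handle(pred,YB)
# lateral extents (along Yv) of hook lower part and of the handle's posts, plus rim heights
for n in('scene','top'):
    im,w=cloud(n);np.savez('g5%s.npz'%n[0],im=im,w=w)
    P=w.reshape(-1,3);P=P[~np.isnan(P[:,0])]-H;q=np.c_[P@XH,P@Yv,P[:,2]]
    a=q[(abs(q[:,0])<.02)&(abs(q[:,1])<.03)&(q[:,2]>-.135)&(q[:,2]<-.03)]
    if len(a)>10: print(n,'hook',len(a),np.percentile(a[:,1],[3,50,97]),'x',np.percentile(a[:,0],[3,97]),'zmin',a[:,2].min())
    b=q[(abs(q[:,0]+.12)<.006)&(abs(q[:,1])<.075)&(abs(q[:,2]+.091)<.008)]
    if len(b)>10: print(n,'handle',len(b),np.percentile(b[:,1],[2,50,98]))
    r=q[(q[:,0]>-.2)&(q[:,0]<-.04)&(abs(q[:,1])<.06)&(q[:,2]>-.19)&(q[:,2]<-.115)]
    for lo in(-.19,-.12,-.06):
        k=r[(r[:,0]>lo)&(r[:,0]<lo+.02)]
        if len(k): print(n,'rim',lo,len(k),np.percentile(k[:,2],[90,97]), 'y',np.percentile(k[k[:,2]>-.15][:,1],[3,97]) if (k[:,2]>-.15).sum()>5 else '')
im=np.load('g5s.npz')['im']; save('g5.png',im,(290,70,520,250),3.4)
E
```

```text
pre t31.5 [0.4801 0.1856 0.1534] F [ 0.8289 -0.4125 -2.2459] w0.401 g60.0
scene 132 dx,dz,dyaw,roll [-0.0022 -0.0019 -0.0165  0.0145] res 0.0013
top 22 dx,dz,dyaw,roll [-0.0002  0.0009 -0.082   0.0604] res 0.0011
scene hook 507 [-0.0084 -0.0004  0.0107] x [-0.0169  0.0186] zmin -0.131468659555178
scene handle 226 [-0.0599 -0.0027  0.0576]
scene rim -0.19 472 [-0.1276 -0.1188] y [-0.0518  0.0484]
scene rim -0.12 153 [-0.1187 -0.1164] y [-0.0587  0.0547]
scene rim -0.06 554 [-0.14  -0.138] y [-0.0486  0.0484]
top hook 144 [-0.0097 -0.0032  0.007 ] x [-0.0157  0.0189] zmin -0.1324457658623211
top handle 61 [-0.061  -0.0478 -0.0267]
top rim -0.19 32 [-0.138  -0.1344] y [-0.0501 -0.0416]
top rim -0.12 60 [-0.1396 -0.125 ] y [-0.0594 -0.058 ]
top rim -0.06 333 [-0.1387 -0.1365] y [-0.0507  0.0473]
```

View pics/g5.png

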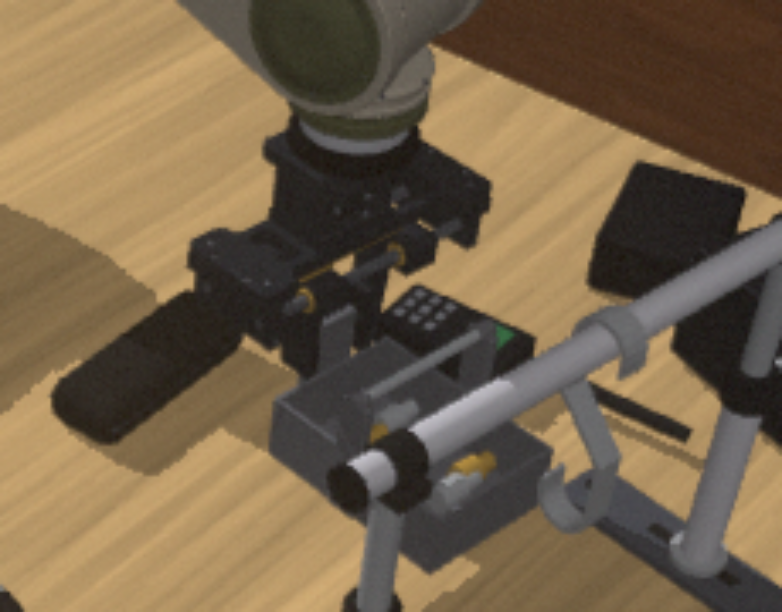

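The caddy is level, with its handle at (420,365) in the crop, centred laterally on the hook within about 2 mm; the lower curl is at (575,500). Its rear rim passes about 8 mm under the hook foot. I enter and lower.

```bash
python3 - <<'E'
from cad import *
H=np.array([.6744,.1581,.2646])
T=lambda s,below:H+[0,0,-below-.020]+(s-.076)*XH
f0=force(20); print('W',f0)
ok=True
for s in(-.09,-.06,-.04,-.03,-.02,-.01,0):
    move_linear(T(s,.091),.06); df=force(6)-f0; print(s,df)
    if np.abs(df).max()>2: print('CONTACT'); ok=False; break
if ok:
    move_linear(T(0,.110),.04); print(force(6)-f0)
    for b in np.arange(.114,.127,.0005):
        move_linear(T(0,b),.02); df=force(6)-f0; print('%.4f'%b,df)
        if df[2]>1.0 or abs(df@XH)>4: break
st()
E
```

```text
W [-0.0528  0.1033 -1.7272]
-0.09 [-0.1397 -0.1785  0.1901]
-0.06 [ 0.2352 -0.0275  0.2473]
-0.04 [ 0.1612 -0.1184  0.0994]
-0.03 [-0.07   -0.0728  0.2895]
-0.02 [0.2018 0.2082 0.1099]
-0.01 [-0.0596  0.3406  0.6265]
0 [-0.2837 -0.1323  0.0439]
[ 0.5179 -0.1712  0.0862]
0.1140 [0.0921 0.1052 0.533 ]
0.1145 [0.0054 0.1604 0.472 ]
0.1150 [ 0.063   0.0696 -0.1358]
0.1155 [ 0.1463 -0.1877  0.4219]
0.1160 [-0.0148 -0.254  -0.0251]
0.1165 [ 0.2284  0.1189 -0.2122]
0.1170 [ 0.0612 -0.1006  0.2732]
0.1175 [0.0106 0.0573 0.2543]
0.1180 [-0.0775 -0.4364  0.2103]
0.1185 [-0.4715 -0.3246  0.2724]
0.1190 [-0.0621 -0.1122  0.3045]
0.1195 [ 0.1391 -0.3491  0.2319]
0.1200 [-0.0406 -0.2349  0.0007]
0.1205 [0.2975 0.096  0.2477]
0.1210 [0.024  0.3608 0.0036]
0.1215 [ 0.0565 -0.1416  0.417 ]
0.1220 [ 0.1491 -0.1173 -0.0256]
0.1225 [ 0.154  -0.157  -0.1648]
0.1230 [0.3746 0.0031 0.6078]
0.1235 [ 0.0139 -0.1962  1.89  ]
 t43.6 [0.5992 0.169  0.1212] F [-0.6534  0.738   0.7078] w0.399 g60.0
```

```bash
python3 - <<'E'
from cad import *
H=np.array([.6744,.1581,.2646])
T=lambda s,below:H+[0,0,-below-.020]+(s-.076)*XH
move_linear(T(0,.1237),.01); pause(.2); f=force(20); print(f)
if f[2]<.3: move_linear(T(0,.1240),.01); print(force(20))
im,w=cloud('scene'); save('g6.png',im,(340,80,540,250),3.5); st()
E
```

```text
[0.076  0.1259 0.4769]
 t44.4 [0.5992 0.169  0.1209] F [ 0.2009 -0.5157  0.2689] w0.399 g60.0
```

View pics/g6.png

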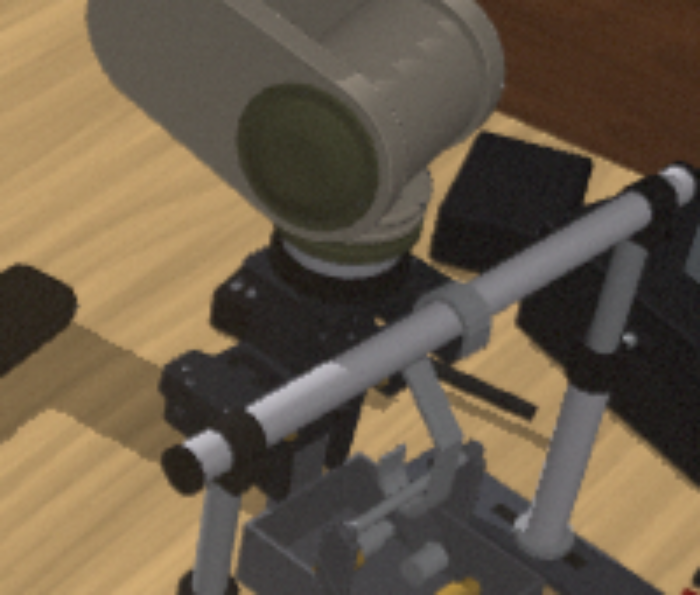

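```bash
python3 - <<'E'
from cad import *
H=np.array([.6744,.1581,.2646]); p=np.array(read_position())
grip(.2,15); pause(.2); grip(.2,4); pause(.4); st('soft')
grip(.47,4); pause(.3); st('open')
grip(.8,10); pause(.3)
move_linear(p-.12*XH,.08); move_linear(p-.12*XH+[0,0,.12],.2); pause(.5)
st(); 
handle(H+[0,0,-.122],YB)
im,w=cloud('scene'); save('g7.png',im,(340,80,540,250),3.5)
E
```

```text
soft t45.4 [0.5992 0.169  0.1209] F [ 0.1194  0.2298 -0.4615] w0.411 g4.0
open t46.0 [0.5992 0.169  0.1209] F [ 0.5114  0.7925 -0.7254] w0.473 g0.0
 t49.8 [0.4804 0.1862 0.2408] F [0.1918 0.3807 0.2955] w0.797 g0.0
scene 251 dx,dz,dyaw,roll [-0.0039 -0.0011 -0.0828  0.0587] res 0.0066
top 191 dx,dz,dyaw,roll [ 0.0034 -0.0018 -0.0251  0.0068] res 0.0063
```

View pics/g7.png

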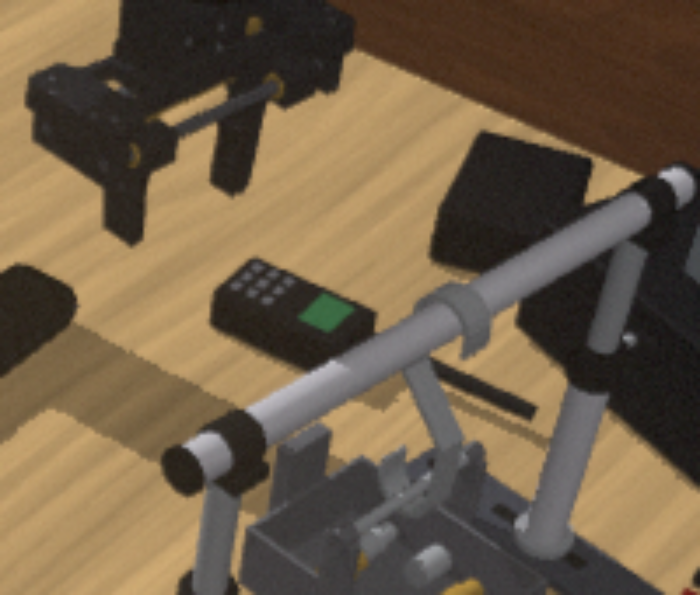

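The caddy hangs level in the lower curl at about (410,490), the hook is upright on the bar at (455,310), and the gripper is clear.

```bash
python3 -c "
from plant import *
pause(.5);print(job_done(),read_t())"
```

```text
the job is handed in; nothing more can be done
the job is handed in; nothing more can be done
```

The large S-hook hangs upright on the crossbar and the caddy hangs level in its lower curl, with the gripper clear of both; I handed the job in at about 50 s, but no verdict came back.

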